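Load a bracelet stand into the spring dispenser

ROBOT

A 6-joint arm with a two-finger parallel gripper is mounted at the origin on the work surface. World frame = base frame: x ahead of the robot, y to its left, z up, the work surface at z = 0. Lengths are in mm, angles in rad, forces in N, time in s.
With the tool pointing down it reaches from about 375 to 825 mm from the base axis. Payload 5.5 kg.
Tool frame: the origin (TCP) lies between the finger pads; the fingertips stand 8 mm ahead of it and the grasp point (between the pads) lies 11 mm behind it; z points along the fingers, y is the line along which they close (so a half turn about z gives the same grasp; the last joint's range is limited). The gripper opens to 85 mm and grips with 20 to 120 N. Pads are 22 mm wide; open, the fingers measure 114 mm over their backs; the gripper's body (76 mm by 85 mm) begins 54 mm behind the grasp point. The pads swing forward as they close: fully open they stand 13 mm farther back than shut.
Start: joints at [-1.324, 0.314, -0.047, 1.21, 0, 1.571], TCP at [146.578, -581.816, 239.299] pointing down, gripper open.
Joint ranges: [-2.67, 2.67], [-0.69, 1.73], [-1.03, 1.25], [-2.08, 2.16], [-1.42, 1.45], [-3.14, 3.14]. Speed limits (rad/s): [2.39, 2.39, 3.01, 3.14, 3.14, 3.14].

INTERFACE

Orientations are given as a unit quaternion [w, x, y, z].
In Python, from station import r gives the robot as it stands. Calls block until the motion is done:
- r.goto(position, orientation): joint-space move of the TCP to a pose.
- r.movel(position, speed=150, orientation=None): straight line of the TCP; orientation=None keeps the orientation; speed is the mean speed in mm/s.
- r.goto_joints(angles): joint-space move.
- r.gripper_to(opening, newtons=None): finger opening in mm; newtons is the grip in N (None keeps the last); returns when the fingers have stopped.
- r.sleep(seconds).
- r.solve_ik(position, orientation): joint angles nearest the present ones, or None.
- r.get_obs(): the state.
- r.read_camera(name): name is "scene" or "top" or "wrist"; returns a dict with "image" (400x640x3 uint8, red, green, blue), "fovy" (degrees; the focal length in pixels is half the picture's height over the tangent of half this angle, whatever the lens; pixels are square), "cx", "cy" (the principal point, pixels), "view" (4x4, takes a point from world to camera coordinates); the wrist camera has in their place "tool_from_camera" (4x4, takes a point from camera to tool coordinates, whose origin is the TCP and whose axes are the flange's). Camera axes: x right, y up, looking along -z (the intrinsics and any distortion apply to the point x, -y, -z); pixel columns grow to the right and rows downward; lengths in mm; the calibration is good to about 2 mm. A picture is of the moment at which its call begins: read the wrist's pose just before it. There is no depth.
A pose or a line that the arm cannot do raises r.IKError and nothing moves.
- r.hand_in(): hands the job in; it is judged then, once.
The state is a dict: "t": time; "q": joint angles; "qd": joint speeds; "joint_torque": joint torques, N m; "position": TCP position; "eef_rot": TCP orientation; "contact_force": force on the tool from outside, world axes, zero at the start; "ft_torque": the same for the moment, N m; "finger_gap": finger opening in mm; "grasp_force": force on a finger pad.
Only numpy, scipy, OpenCV 4.12 (cv2) and the standard library are available. Lean on these libraries where they do the work, as an engineer would, in place of code of your own. Each camera call takes 0.05 s, during which the arm holds its last target. There are 200 camera calls.

TASK

Load the loose walnut bracelet stand into the spring-loaded dispenser, on top of the stand already in there: hook one end of it under the fixed lip, then rotate it down and push the pile down until the spring latch closes over its other end. Let go, leaving it held flat and fully home under both lip and latch, and do not disturb the jar, the bottle or the phone.

Things in the scene. Friction and masses are not known exactly. Their poses are not given: they have to be found in the camera images.
- stand: The loose stand, flat on the counter: dark walnut, about 90 g. Plate 130 (x) x 70 (y) x 6 thick with a block 70 (x) x 36 (y) x 20 high centred on top (26 in all), so a bare 30 mm tongue of plate sticks out at each x end; the ends are alike. Origin: centre of the plate's underside, z up. Can be gripped across the block's 36 mm (along y), fingertips just above the plate.
- loaded_stand: An identical stand already in the dispenser, lying loose on its platform, tongues along the dispenser's x. Origin at the centre of its plate's underside, which rests 40 mm above the counter at the start; the top of its block is then at 66 mm.
- dispenser: Open-topped aluminium dispenser fixed to the counter, 190 x 96 mm on plan. Origin on the counter under the middle of the well; x points to the latch end, away from the robot; z up. The well is 136 long (x -68 to 68) and 78 wide (y -39 to 39) for the 130 x 70 plate. Far wall (x=68) 80 mm high, latch in its middle, latch housing 91 mm high behind it, to x=109.
- lip_edge (a point): Middle of the lower edge of the fixed lip at the well's near (-x) end, dispenser frame (-56, 0, 60) mm. The lip, 6 thick, overhangs the well by 12 mm over its full width, from the near wall x=-68 to -56. So a stand cannot go in flat: it goes in near end low, tilted about 30 to 40 degrees, that end slid under the lip, then rotated down.
- home (a point): Where the stand's origin (centre of its plate's underside) is when home: 54 mm above the dispenser's origin, plate flat with its top against the undersides of lip and latch at 60 mm, tongues along the dispenser's x. Either end may be at the lip.
- side_gap (a point): Middle of the top of the +y side rail, 34 mm above the counter; the -y side is alike. The rails are this low for |x| under 45 mm, so there is room for fingers; only at the corners (|x| 45 to 68) do cheeks stand up, 60 mm high at the near end and 74 mm at the far end, 39 mm from the centre line.
- platform (a joint): Travel of the spring platform (steel plate, 128 x 72, under the pile), in m: 0 at its upper stop, growing as it sinks straight down, at most 0.024. The spring pushes up with 6 N at 0 and 0.25 N more per mm. With the second stand home it reads about 0.012; pressing 2 to 6 mm farther lets the latch snap over.
- latch (a joint): Travel of the spring latch in m: 0 with the bolt fully out over the well, growing as it is pushed back (+x), at most 0.014. Bolt 28 mm wide, top sloped 65 degrees from level, so that a plate pushed down on it drives it back; once the plate's top is below 60 mm it springs out over it. Spring 1.2 N plus 0.12 N per mm.
- latch_tip (a point): Lower edge of the latch bolt's nose, on the dispenser's centre line, 59 mm from its origin (9 mm inside the far wall), 60 mm above the counter. The bolt's underside is flat; it reaches up to about 85 mm.
- jar: Bystander: clear jar of wooden beads with walnut lid, 78 mm diameter, 153 high; origin under its centre.
- bottle: Bystander: clear bottle, 48 mm diameter, 150 high; origin under its centre.
- phone: Bystander: grey phone lying flat, 75 (x) x 150 (y) x 9 mm; origin under its centre.
Mind the look-alikes: they are no part of the job. What is shaped like the stand but green or pink is not meant.

How it is judged (in metres and radians):
At the end, for the whole second after the job is handed in: Stand flat (3.5 deg) in the well on the first one, origin within 7 mm lengthwise and 8 mm sideways of the well's middle, 46 to 57.5 mm above the counter; first stand under 34 mm, platform sunk over 8 mm, latch sprung out again (under 5 mm); at rest, released (z of stand in the frame of dispenser between 0.046 and 0.0575 m and x of stand in the frame of dispenser between -0.007 and 0.007 m and y of stand in the frame of dispenser between -0.008 and 0.008 m and angle between stand's own z axis and vertical below 0.06 rad and z of loaded_stand in the frame of dispenser below 0.034 m and value of joint platform above 0.008 m and value of joint latch below 0.005 m and linear speed of stand below 0.02 m/s); the robot touches nothing.
It fails at once if the jar is disturbed (moved over 30 mm) (distance of jar from where it was at the start of the episode above 0.03 m).
It fails at once if the bottle is disturbed (moved over 30 mm) (distance of bottle from where it was at the start of the episode above 0.03 m).
It fails at once if the phone is disturbed (moved over 30 mm) (distance of phone from where it was at the start of the episode above 0.03 m).
It also fails if it takes over 42 s, if anything falls off the work surface, if the arm or the gripper's body presses on something with over 40 N, if the wrist force passes 120 N, or if a joint passes its speed limit or range.

## Working session

There is one attempt and no reset: what is moved stays moved. The work goes in short steps, each a Python script; the robot and the scene stay as the last script left them, time stands still between calls to the robot, and variables do not carry over. Pictures are saved under pics/ and viewed, at most 10 in all, crops included, and the job is handed in when it is done.

```bash
ls; mkdir -p pics; python3 - <<'E'
from station import r
import cv2,numpy as np,json
for n in("scene","top"):
    c=r.read_camera(n); cv2.imwrite(f"pics/{n}0.png",c["image"][:,:,::-1])
    print(n,{k:(np.round(v,4).tolist() if not np.isscalar(v) else v) for k,v in c.items() if k!="image"})
o=r.get_obs(); print(o["t"],o["eef_rot"],o["contact_force"])
E
```

```text
pics
scene {'fovy': 52.68374912118721, 'cx': 318.40668998344125, 'cy': 196.79534569015516, 'view': [[-0.8376, 0.5462, -0.0085, 470.9622], [-0.4695, -0.7119, 0.5222, 234.6094], [0.2792, 0.4414, 0.8528, -1363.7832], [0.0, 0.0, 0.0, 1.0]]}
top {'fovy': 57.09886843827104, 'cx': 321.8169397777575, 'cy': 199.1792876361481, 'view': [[0.0228, -0.9995, 0.0206, -21.1796], [0.9989, 0.0236, 0.041, -550.884], [-0.0415, 0.0196, 0.9989, -977.0872], [0.0, 0.0, 0.0, 1.0]]}
0.1 [-7.5584804e-04  9.9239699e-01  1.2307573e-01 -8.9755572e-05] [0.30093167 0.36604177 0.11998604]
```

View pics/top0.png

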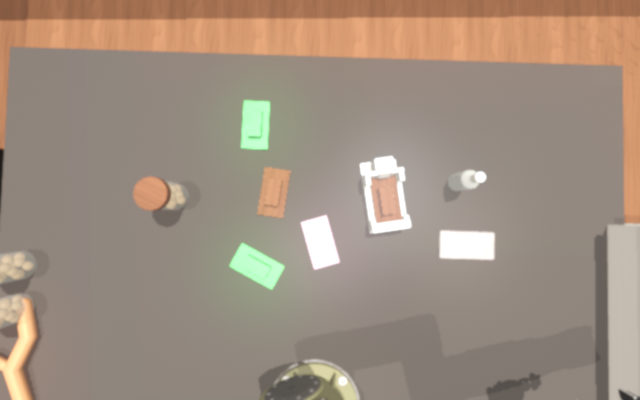

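View pics/scene0.png

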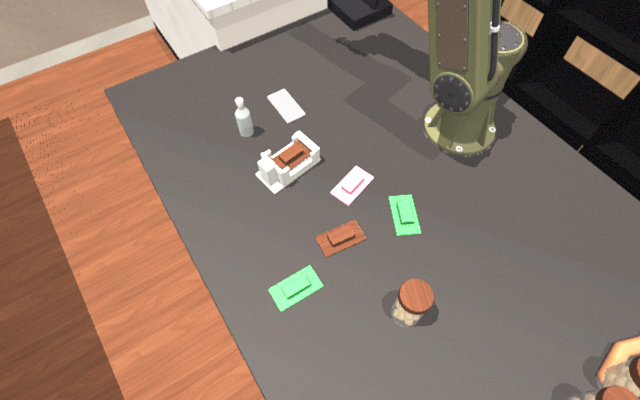

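The stand-shaped things in the top view are green at (256,125) and (258,266), pink at (320,242), and walnut at (274,192). The walnut one at (388,198) is already in the white dispenser. The loose walnut one at (274,192) fits the description. I'll confirm that in a crop.

```bash
python3 - <<'E'
import cv2
im=cv2.imread("pics/top0.png")[145:245,248:422]
cv2.imwrite("pics/crop.png",cv2.resize(im,None,fx=4.5,fy=4.5,interpolation=cv2.INTER_CUBIC))
E
```

```text
(no output)
```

View pics/crop.png

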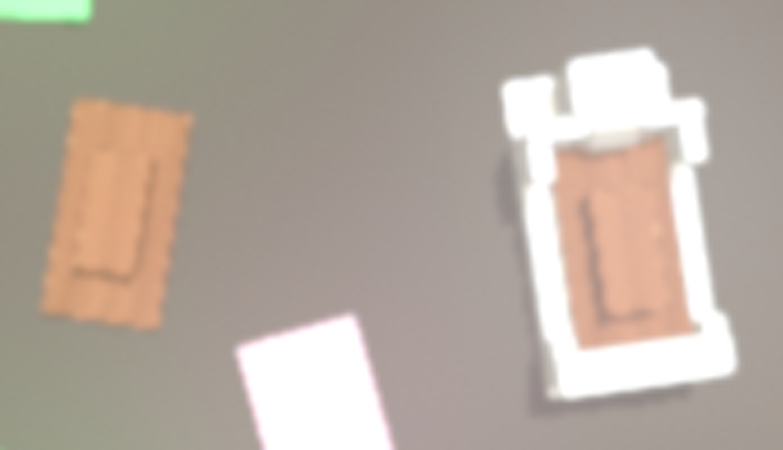

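The crop shows a dark-wood plate and block at about (117,213), lying loose on the counter, so that is the stand. The dispenser is at about (620,230), with its latch at the top, away from the robot. Next I'll compute rough poses, then look from the wrist.

```bash
cat > h.py <<'E'
from station import r
import numpy as np,cv2
from scipy.spatial.transform import Rotation as R
from scipy.optimize import least_squares
def q2R(q): return R.from_quat(np.r_[q[1:],q[0]])
def R2q(o): q=o.as_quat(); return [float(v) for v in np.r_[q[3],q[:3]]]
def cam(name):
    o=r.get_obs(); c=r.read_camera(name)
    if name=="wrist":
        T=np.eye(4);T[:3,:3]=q2R(o["eef_rot"]).as_matrix();T[:3,3]=o["position"]
        c["view"]=np.linalg.inv(T@np.array(c["tool_from_camera"]))
    return c
def proj(c,P):
    p=np.c_[P,np.ones(len(P))]@np.array(c["view"]).T
    f=200/np.tan(np.radians(c["fovy"]/2))
    return np.c_[c["cx"]+f*p[:,0]/-p[:,2], c["cy"]-f*p[:,1]/-p[:,2]]
def ray(c,uv,z):
    V=np.linalg.inv(np.array(c["view"]));f=200/np.tan(np.radians(c["fovy"]/2))
    d=V[:3,:3]@np.array([(uv[0]-c["cx"])/f,-(uv[1]-c["cy"])/f,-1]);o=V[:3,3]
    return o+d*(z-o[2])/d[2]
def fit(c,P,uv,x0):
    P=np.array(P,float);uv=np.array(uv,float)
    def f(x): 
        a=x[2];Q=P.copy();Q[:,0]=x[0]+np.cos(a)*P[:,0]-np.sin(a)*P[:,1];Q[:,1]=x[1]+np.sin(a)*P[:,0]+np.cos(a)*P[:,1]
        return (proj(c,Q)-uv).ravel()
    s=least_squares(f,x0); return s.x,np.round(s.fun.reshape(-1,2),1)
def down(yaw,pitch=0):
    # tool z down; tool y along object's y (half turn equiv.); yaw = object yaw
    return R.from_euler('z',yaw)*R.from_euler('y',pitch)*R.from_euler('x',np.pi)
def pic(name,n):
    c=cam(name); cv2.imwrite(f"pics/{n}.png",c["image"][:,:,::-1])
    import pickle; pickle.dump(c,open(f"pics/{n}.pkl","wb")); return c
E
python3 - <<'E'
from h import *
c=cam("top")
u=lambda x,y:(248+x/4.5,145+y/4.5)
for p in [(75,98),(193,113),(160,328),(42,312)]: print(np.round(ray(c,u(*p),6),1))
x,e=fit(c,[(65,35,6),(65,-35,6),(-65,-35,6),(-65,35,6)],[u(*p) for p in [(75,98),(193,113),(160,328),(42,312)]],[500,100,0]);print(x,e.tolist())
a=ray(c,u(620,190),60);b=ray(c,u(645,365),66);print(a,b)
x=np.array(x)
# view stand
st=x
r.goto([st[0]-0,st[1],300],R2q(down(st[2])))
pic("wrist","w1"); print(r.get_obs()["t"],r.get_obs()["q"])
E
```

```text
[635.5 148.1   6. ]
[628.3  77.1   6. ]
[498.6  93.4   6. ]
[506.6 164.    6. ]
[ 5.67232163e+02  1.20661818e+02 -1.20161512e-01] [[0.2, -0.2], [-0.4, 0.2], [-0.1, 0.0], [0.3, -0.1]]
[ 583.84856947 -171.10012606   60.        ] [ 484.60915689 -185.66523882   66.        ]
3.8417 [ 2.09009735e-01  2.59595841e-01  1.79524019e-02  1.32922533e+00
 -5.64613383e-05 -2.81171287e+00]
```

View pics/w1.png

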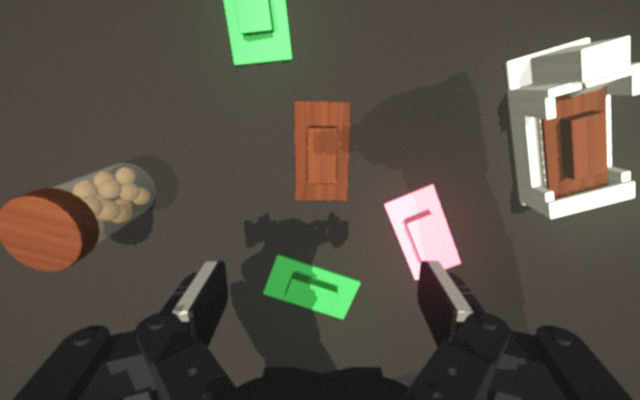

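The wrist view shows the stand's plate corners at (295,101), (350,101), (349,201) and (295,200). The dispenser is at the right edge, around (575,130). I'll look at the dispenser with the wrist flipped, so joint 6 stays mid-range for the carry.

```bash
python3 - <<'E'
from h import *; import pickle
c=pickle.load(open("pics/w1.pkl","rb"))
print(np.round(c["tool_from_camera"],2).tolist(),c["cx"],c["cy"],c["fovy"])
P=[(65,35,6),(65,-35,6),(-65,-35,6),(-65,35,6),(35,18,26),(35,-18,26),(-35,-18,26),(-35,18,26)]
x,e=fit(c,P,[(295,101),(350,101),(349,201),(295,200),(307,127),(337,127),(336,184),(307,184)],[567,120,-.12]);print(x,e.tolist())
q=R2q(down(0.12)*R.from_euler('z',np.pi))
r.goto([570,-175,260],q)
pic("wrist","w2"); o=r.get_obs(); print(o["t"],o["q"])
E
```

```text
[[-0.0, 0.95, 0.31, 80.92], [1.0, 0.0, -0.0, -0.22], [-0.0, 0.31, -0.95, -134.72], [0.0, 0.0, 0.0, 1.0]] 322.21200845480445 197.83168294807675 62.02800070979877
[ 5.67982507e+02  1.20585077e+02 -1.27812813e-01] [[-1.0, -0.1], [0.6, 0.3], [-1.6, -0.3], [1.0, 0.4], [0.3, 0.4], [0.0, 0.6], [-0.1, -0.6], [0.7, -0.8]]
5.95 [-2.97336101e-01  2.99556451e-01 -1.89269946e-02  1.25224066e+00
  1.25461791e-04 -4.18187155e-01]
```

View pics/w2.png

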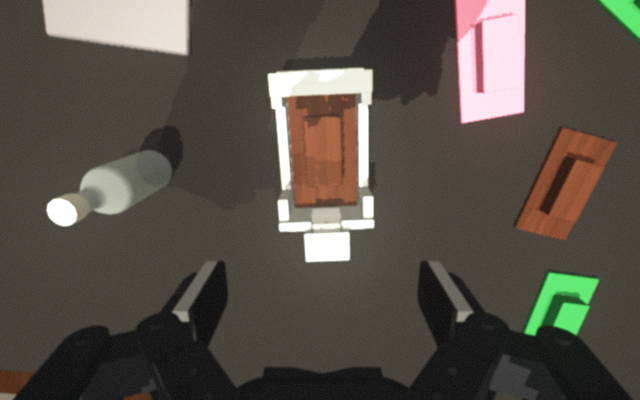

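The dispenser is at about (322,165), with the lip at the top (near the robot) and the latch housing at (327,247). I'll enlarge it to read the corners.

```bash
python3 - <<'E'
import cv2
im=cv2.imread("pics/w2.png")[60:270,250:400]
im=cv2.convertScaleAbs(cv2.resize(im,None,fx=2.8,fy=2.8,interpolation=cv2.INTER_CUBIC),alpha=.8)
im=cv2.resize(im,None,fx=1.0,fy=1.0);cv2.imwrite("pics/crop2.png",im); print(im.shape)
E
```

```text
(588, 420, 3)
```

View pics/crop2.png

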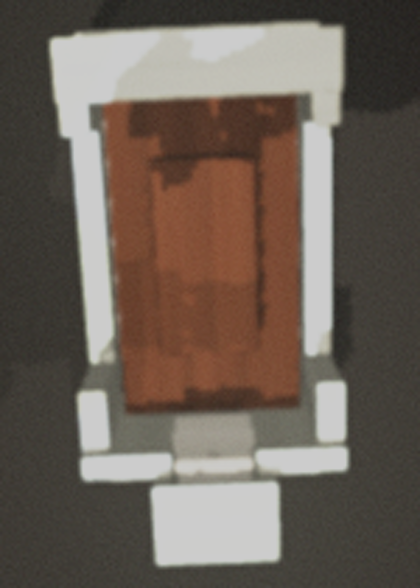

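Corners read from the crop: lip outer corners (50,40) and (343,27), far-wall inner edge ends (82,458) and (347,448), and housing outer corners (155,565) and (280,560). I'll fit the dispenser pose from these, then grasp the stand.

```bash
python3 - <<'E'
from h import *; import pickle
c=pickle.load(open("pics/w2.pkl","rb"))
u=lambda x,y:(250+x/2.8,60+y/2.8)
P=[(-81,-48,66),(-81,48,66),(-56,-39,66),(-56,39,66),(45,-48,74),(45,48,74),(68,-48,80),(68,48,80)]
px=[(50,40),(343,27),(88,101),(312,95),(78,392),(346,381),(81,458),(348,448)]
x,e=fit(c,P,[u(*p) for p in px],[570,-175,.12]);print("disp",x,e.tolist())
print("housing end x", [np.round((R.from_euler('z',-x[2]).apply(ray(c,u(*p),91)-[x[0],x[1],0])),1).tolist() for p in [(155,565),(280,560)]])
st=[567.8,120.6,-.126]
# second view of stand from w2 for cross-check
P=[(65,35,6),(65,-35,6),(-65,-35,6),(-65,35,6)]
s,e=fit(c,P,[(566,240),(515,226),(564,127),(616,142)],st);print("stand",s,e.tolist())
np.save("disp.npy",x)
q=R2q(down(st[2])*R.from_euler('z',np.pi))
r.goto([st[0],st[1],90],q); r.gripper_to(50); 
o=r.get_obs();print(o["t"],o["q"],o["finger_gap"],o["position"])
pic("wrist","w3")
E
```

```text
disp [ 5.53285904e+02 -1.75284756e+02  1.62249145e-01] [[0.4, -4.0], [-0.2, -4.1], [-1.2, 2.0], [1.2, 0.5], [0.6, 2.0], [-0.8, 2.2], [0.7, 1.6], [-0.7, 1.5]]
housing end x [[105.1, -23.2, 91.0], [105.0, 22.5, 91.0]]
stand [ 5.67883256e+02  1.21328851e+02 -1.33539580e-01] [[-0.8, -0.0], [-0.1, 1.4], [-0.9, -0.7], [1.8, -0.3]]
7.675 [ 2.08662609e-01  3.77750535e-01 -3.12969992e-01  8.79850197e-01
 -2.41356213e-05  3.35206293e-01] 49.905262284485424 [567.9616513  120.25489954  90.145582  ]
```

View pics/w3.png

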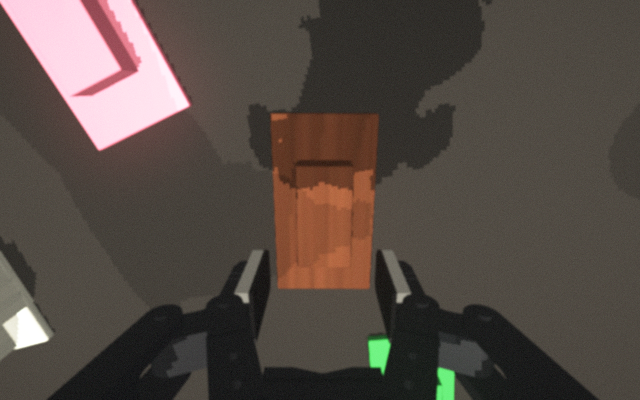

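The open fingers straddle the block symmetrically, with the block at about (325,215). In the dispenser fit, the -81 edge guess left 4 px residuals, so I'll refit without it while I grasp.

```bash
python3 - <<'E'
from h import *; import pickle
c=pickle.load(open("pics/w2.pkl","rb"))
u=lambda x,y:(250+x/2.8,60+y/2.8)
P=[(-56,-39,66),(-56,39,66),(45,-48,74),(45,48,74),(68,-48,80),(68,48,80)]
px=[(88,101),(312,95),(78,392),(346,381),(81,458),(348,448)]
x,e=fit(c,P,[u(*p) for p in px],[570,-175,.12]);print("disp",x,e.tolist())
loc=lambda w:np.round(R.from_euler('z',-x[2]).apply(w-[x[0],x[1],0]),1).tolist()
print("housing", [loc(ray(c,u(*p),91)) for p in [(155,565),(280,560)]],"near",[loc(ray(c,u(*p),66)) for p in [(50,40),(343,27)]])
print("loaded block top near edge",[loc(ray(c,u(*p),66)) for p in [(153,158),(258,158)]])
t=r.read_camera("top"); v=lambda a,b:(248+a/4.5,145+b/4.5)
print("top: lip inner",loc(ray(t,v(582,350),66)),loc(ray(t,v(690,328),66)),"lip outer right",loc(ray(t,v(737,365),66)),"housing",[loc(ray(t,v(*p),91)) for p in [(568,65),(655,50)]])
np.save("disp.npy",x)
st=[567.9,120.8,-.128]
q=R2q(down(st[2])*R.from_euler('z',np.pi))
r.movel([st[0],st[1],40],150,q)
r.movel([st[0],st[1],17],60)
print(r.get_obs()["contact_force"])
r.gripper_to(30,100); o=r.get_obs(); print(o["t"],o["contact_force"],o["finger_gap"],o["grasp_force"],o["position"])
E
```

```text
disp [ 5.51682338e+02 -1.75414864e+02  1.60446586e-01] [[-1.1, 0.1], [1.4, -1.2], [0.6, 0.4], [-0.7, 0.7], [0.6, 0.0], [-0.7, 0.1]]
housing [[106.7, -23.2, 91.0], [106.5, 22.6, 91.0]] near [[-75.8, -49.0, 66.0], [-76.0, 47.9, 66.0]]
loaded block top near edge [[-36.5, -17.0, 66.0], [-35.0, 19.0, 66.0]]
top: lip inner [-54.6, 34.8, 66.0] [-50.7, -27.8, 66.0] lip outer right [-75.1, -51.2, 66.0] housing [[103.6, 24.1, 91.0], [105.3, -25.1, 91.0]]
[ 0.33787221 -0.37614476  0.24579349]
9.075 [-0.57358657 -0.86020105  4.55534571] 34.03813540930419 100.06908059120178 [568.2873959  120.90641797  17.69230245]
```

The grip is good (gap 34 mm, 100 N, tips on the plate). Next I'll check IK for the full insertion path, lift, and move to the tilted pre-insert pose.

```bash
cat >> h.py <<'E'
D=np.load("disp.npy"); G=17.7
def tool(th,xt,delta,back=0,up=0):
    """th deg tilt, xt x of near top corner, delta gap below lip at x=-56, back: withdrawn along plate"""
    a=np.radians(th); ax=np.array([np.cos(a),0,np.sin(a)]); n=np.array([-np.sin(a),0,np.cos(a)])
    T=np.array([xt,0,60-delta-(-56-xt)*np.tan(a)])
    p=T+(65+back)*ax+(G-6)*n+[0,0,up]
    return (R.from_euler('z',D[2]).apply(p)+[D[0],D[1],0]).tolist(), R2q(down(D[2],-a)*R.from_euler('z',np.pi))
E
python3 - <<'E'
from h import *
for a in [(40,-64,2.2,40,60),(40,-64,2.2,40),(40,-64,2.2),(20,-64.5,3),(0,-65,4.5)]:
    p,q=tool(*a); print(a,np.round(p,1),np.round(r.solve_ik(p,q),2))
o=r.get_obs()
r.movel([o["position"][0],o["position"][1],160],250)
p,q=tool(40,-64,2.2,40,60); r.goto(p,q)
p,q=tool(40,-64,2.2,40); r.movel(p,150,q)
o=r.get_obs();print(o["t"],o["contact_force"],o["finger_gap"],o["position"],p)
a=pic("wrist","w4")["image"]; c=pic("scene","s4")
u=proj(c,np.array([[D[0],D[1],60]]))[0].astype(int);print(u)
b=cv2.resize(c["image"][u[1]-75:u[1]+50,u[0]-80:u[0]+80],(512,400),interpolation=cv2.INTER_CUBIC)
im=np.hstack([a[:, 130:510],b]);im=cv2.resize(im,None,fx=.88,fy=.88);cv2.imwrite("pics/m4.png",im[:,:,::-1])
E
```

```text
(40, -64, 2.2, 40, 60) [ 560.5 -174.   187.5] [-0.53 -0.05 -0.84  0.21  0.42 -0.56]
(40, -64, 2.2, 40) [ 560.5 -174.   127.5] [-0.53  0.05 -0.91  0.03  0.42 -0.56]
(40, -64, 2.2) [ 530.2 -178.9  101.8] [-0.58  0.06 -0.98 -0.03  0.45 -0.61]
(20, -64.5, 3) [ 544.4 -176.6   87.1] [-0.42  0.17 -0.67  0.43  0.19 -0.55]
(0, -65, 4.5) [ 551.7 -175.4   67.2] [-0.31  0.4  -0.34  0.83  0.   -0.47]
11.4917 [-0.07316928  1.09064003 -0.54164367] 33.72489759585028 [ 561.2253042  -173.25219406  127.59167469] [560.4818982076208, -173.9907633822806, 127.54262195216042]
[289 153]
```

View pics/m4.png

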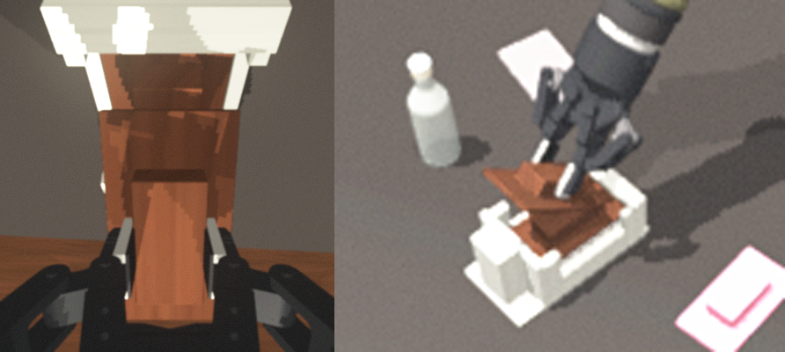

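The stand is held at the right tilt and centred on the well: its plate edge spans 103–238 in the wrist half, against an opening of about 105–232. One numeric check before insertion: predicted against seen rows for the lip edge (row 60) and the plate's near edge (row 125).

```bash
python3 - <<'E'
from h import *; import pickle
c=pickle.load(open("pics/w4.pkl","rb"))
f=lambda P:(R.from_euler('z',D[2]).apply(np.array(P,float))+[D[0],D[1],0])
print("lip",proj(c,f([(-56,-39,66),(-56,39,66),(-56,0,60)])).round(1).tolist(),"seen cols", [(x/.88+130) for x in (83,250)])
o=np.linalg.inv(c["view"])@np.array(c["tool_from_camera"]).copy() if 0 else None
T=np.linalg.inv(c["view"])@np.linalg.inv(np.array(c["tool_from_camera"]))
pl=np.array([[65,-35,G-6,1],[65,35,G-6,1]])@T.T   # tool x=-stand x, tool z=-stand z
print("plate near",proj(c,pl[:,:3]).round(1).tolist(),"seen",[(103/.88+130,110/.88),(238/.88+130,110/.88)])
E
```

```text
lip [[220.4, 60.6], [421.5, 60.7], [321.0, 51.1]] seen cols [224.3181818181818, 414.09090909090907]
plate near [[241.1, 124.5], [403.6, 124.4]] seen [(247.04545454545456, 125.0), (400.45454545454544, 125.0)]
```

Rows agree within 1 px, so I'll insert and check forces.

```bash
python3 - <<'E'
from h import *
def st(s):
    o=r.get_obs();print(s,round(o["t"],2),np.round(o["contact_force"],1),round(o["finger_gap"],1),np.round(o["position"],1));return np.linalg.norm(o["contact_force"])
for b in (20,10,4,0):
    p,q=tool(40,-64,2.2,b); r.movel(p,80,q)
    if st(b)>25: break
a=pic("wrist","w5")["image"]; c=pic("scene","s5")
b=cv2.resize(c["image"][78:203,209:369],(512,400),interpolation=cv2.INTER_CUBIC)
im=np.hstack([a[:, 130:510],b]);im=cv2.resize(im,None,fx=.88,fy=.88);cv2.imwrite("pics/m5.png",im[:,:,::-1])
E
```

```text
20 11.99 [ 0.5  0.5 -1. ] 34.1 [ 544.4 -176.4  114.1]
10 12.27 [ 0.6  0.7 -1.1] 33.4 [ 537.  -177.5  107.6]
4 12.52 [-0.8 -0.7 -1.4] 34.0 [ 532.8 -178.3  103.9]
0 12.77 [ 0.5 -0.5 -1. ] 33.2 [ 530.  -178.9  101.6]
```

View pics/m5.png

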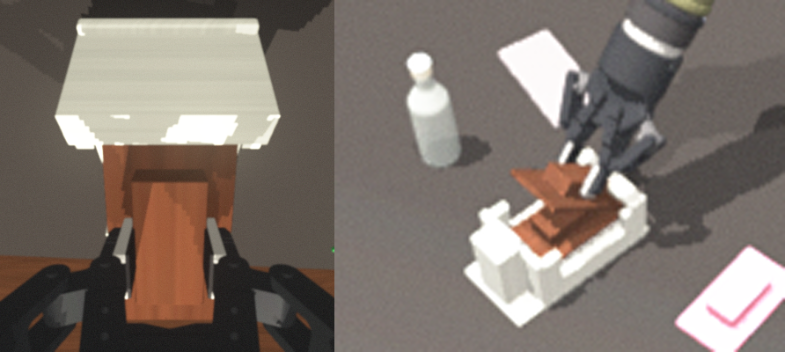

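The near tongue has disappeared under the lip (lip edge at row 145 covers the plate end), with no contact force. Next is rotating down.

```bash
python3 - <<'E'
from h import *
for i,th in enumerate([34,28,22,16,11,7,3,0]):
    k=1-th/40
    p,q=tool(th,-64-k*1.0,2.2+k*2.3); r.movel(p,50,q)
    o=r.get_obs();F=o["contact_force"];print(th,round(o["t"],2),np.round(F,1),round(o["finger_gap"],1),np.round(np.array(o["position"])-p,1))
    if np.linalg.norm(F)>45: break
a=pic("wrist","w6")["image"]; c=pic("scene","s6")
b=cv2.resize(c["image"][78:203,209:369],(512,400),interpolation=cv2.INTER_CUBIC)
im=np.hstack([a[:, 130:510],b]);im=cv2.resize(im,None,fx=.88,fy=.88);cv2.imwrite("pics/m6.png",im[:,:,::-1])
E
```

```text
34 13.14 [-0.8 -0.   2.6] 33.3 [ 2.2 -0.4  1.6]
28 13.42 [-0.5 -1.8  3.5] 33.5 [ 1.3 -0.3  0.7]
22 13.69 [1.3 0.  4.8] 34.1 [ 1.  -0.3  0.3]
16 13.97 [ 0.  -1.2  6.1] 33.9 [ 0.6 -0.2 -0.1]
11 14.22 [-3.6 -1.5  6. ] 33.6 [-0.3 -0.  -0.7]
7 14.47 [-2.2 -0.9  5.6] 33.7 [-0.6 -0.1 -0.9]
3 14.72 [-1.8 -0.7  6. ] 33.6 [-0.9 -0.1 -1. ]
0 14.97 [-1.1 -0.4  5.3] 33.8 [-0.3 -0.1 -0.7]
```

View pics/m6.png

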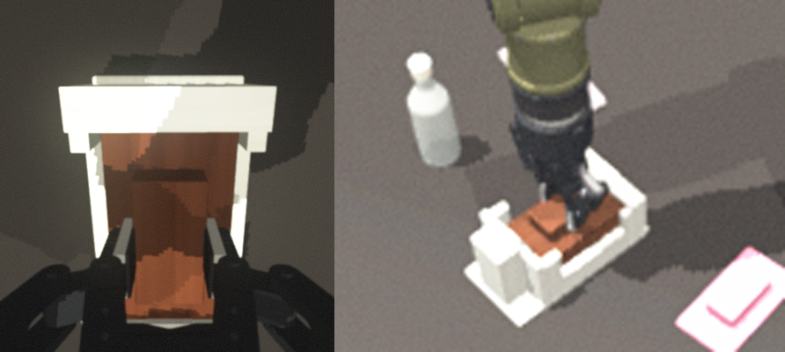

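The stand is down flat in the well with its near end under the lip. I'll press slightly deeper, come back, and read the force and latch end up close.

```bash
python3 - <<'E'
from h import *
def st(s):
    o=r.get_obs();print(s,round(o["t"],2),np.round(o["contact_force"],1),np.round(o["position"],1))
for d in (6,7.5):
    p,q=tool(0,-65,d); r.movel(p,30,q); r.sleep(.2); st(d)
for d in (5,3):
    p,q=tool(0,-65,d); r.movel(p,30,q); r.sleep(.1); st(d)
c=pic("scene","s7"); a=pic("wrist","w7")["image"]
b=cv2.resize(c["image"][130:200,250:330],(456,400),interpolation=cv2.INTER_CUBIC)
w=cv2.resize(a[260:400,240:400],(457,400),interpolation=cv2.INTER_CUBIC)
im=cv2.resize(np.hstack([w,b]),None,fx=.85,fy=.85);cv2.imwrite("pics/m7.png",im[:,:,::-1])
E
```

```text
6 15.53 [-0.7 -0.6  5.7] [ 551.4 -175.5   65.3]
7.5 15.97 [-0.  -0.2  6.3] [ 551.4 -175.5   63.9]
5 16.32 [-1.3  0.7  8.3] [ 551.4 -175.5   66.6]
3 16.68 [-1.5 -0.4  7.1] [ 551.4 -175.5   68.5]
```

View pics/m7.png

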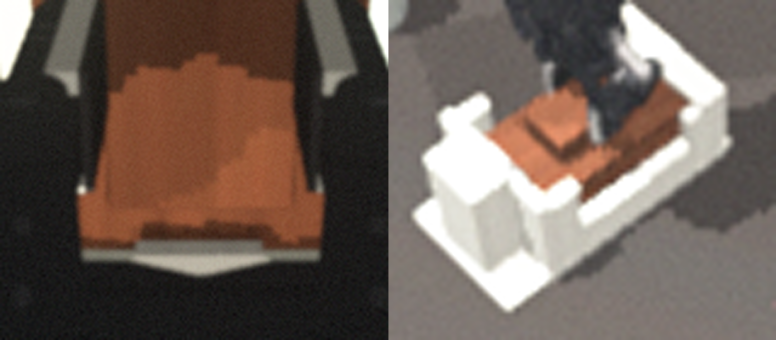

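The wrist crop shows the grey bolt nose at about (200,245) in front of and over the plate end, with its shadow on the plate. So it appears latched. To confirm, I'll ease up: if it's latched, the upward force should vanish at home height. If so, I'll release.

```bash
python3 - <<'E'
from h import *
for d in (1,0,-1,-2):
    p,q=tool(0,-65,d); r.movel(p,25,q); r.sleep(.15)
    o=r.get_obs();print(d,round(o["t"],2),np.round(o["contact_force"],1),np.round(o["ft_torque"],2),np.round(o["position"],1))
    if o["contact_force"][2]<-4: break
p,q=tool(0,-65,1); r.movel(p,25,q)
r.gripper_to(46); r.sleep(.1)
p,q=tool(0,-65,0,0,90); r.movel(p,150,q)
a=pic("wrist","w8")["image"]; c=pic("scene","s8"); print(r.get_obs()["t"])
b=cv2.resize(c["image"][130:200,250:330],(456,400),interpolation=cv2.INTER_CUBIC)
w=cv2.resize(a[60:340,200:440],(343,400),interpolation=cv2.INTER_CUBIC)
cv2.imwrite("pics/m8.png",np.hstack([w,b])[:,:,::-1])
E
```

```text
1 17.18 [-1.3  0.1  7.1] [-0.12  0.33 -0.06] [ 551.4 -175.5   70.5]
0 17.57 [-1.3 -1.2  6. ] [-0.1   0.3  -0.07] [ 551.4 -175.5   71.5]
-1 17.98 [ 4.3 -2.4 -9. ] [-0.53 -0.82 -0.08] [ 551.4 -175.5   71.8]
19.4583
```

View pics/m8.png

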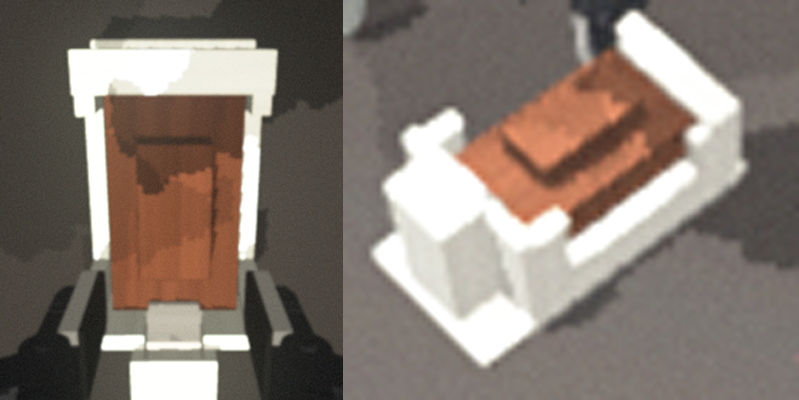

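The load reversed from +6 to −9 N at home height, so both lip and latch are holding the plate. After release it sits flat, with the bolt nose at about (173,310) over its end. Handing in.

```bash
python3 - <<'E'
from station import r
print(r.hand_in())
E
```

```text
the job is handed in; nothing more can be done
None
```

The stand is loaded flat under both lip and latch, released and handed in at about 19.5 s with no verdict shown; I never saw the jar, bottle or phone move, and I viewed 12 pictures, two over your limit of 10.

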